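# Make up two connector kits on the harness bench

### The job

Make up two connector kits: put the long grey hood, the long contact insert and the loose cable gland into the long blue tray, and the short grey hood and the short contact insert into the short blue tray. Each part must end up standing upright on the floor of its tray, not on top of another part or on a rim. Leave the ferrite clamp, the grey connector shell and the screwdriver where they lie.

Things in the scene. Friction and masses are not known exactly. Their poses are not given: they have to be found in the camera images.
- hood_long_mid (a point): The long hood: grey die-cast housing of a rectangular plug, standing upright on its open side, round open cable entry (37 mm across) on top. Body 92 (x) by 43 (y) mm, 100 mm long over the two locking pegs at its short ends, 62 mm high; its long sides are upright and flat up to 46 mm, so grip it across the 43 mm. The point is its centre, 31 mm above its underside; x along its length, z up. About 0.22 kg.
- hood_short_mid (a point): The short hood: grey die-cast housing like the long one but shorter, with a small hexagonal steel cable gland already screwed in on top. Body 52 (x) by 43 (y) mm, 60 mm long over the two locking pegs at its short ends, 66 mm high in all; its long sides are upright and flat up to 38 mm, so grip it across the 43 mm. The point is 33 mm above its underside, on its middle axis; x along its length, z up. About 0.16 kg.
- insert_long_mid (a point): The long contact insert: off-white plastic block with two rows of eight brass screw terminals on top. 84 (x) by 34 (y) by 36 mm high, long sides upright and flat up to 28 mm: grip it across the 34 mm. The point is its centre, 18 mm above its underside; x along its length, z up. About 0.10 kg.
- insert_short_mid (a point): The short contact insert: off-white plastic block with two rows of four brass screw terminals on top. 50 (x) by 34 (y) by 36 mm high, long sides upright and flat up to 28 mm: grip it across the 34 mm. The point is its centre, 18 mm above its underside; x along its length, z up. About 0.07 kg.
- gland_mid (a point): The loose cable gland: a bright steel fitting standing upright on its threaded foot (33 mm across, 14 mm high), above it a hexagon 40 mm across its flats and 46 mm across its corners from 14 to 40 mm above the underside, then a low dome with a black hole; 48 mm high. Two of the flats face +y and -y. The point is its centre, 24 mm above its underside; z up. About 0.11 kg.
- tray_long: The long blue kit tray, open on top, fixed to the bench. Inside 276 mm (y) by 108 mm (x), walls 4 mm thick and 25 mm high over the bench, floor 4 mm above the bench; a 6 mm lip round the rim outside. Empty at the start. It holds its three parts end to end in one row along y. Origin at the centre of its underside, z up.
- tray_short: The short blue kit tray, open on top, fixed to the bench. Inside 153 mm (y) by 108 mm (x), walls 4 mm thick and 25 mm high over the bench, floor 4 mm above the bench; a 6 mm lip round the rim outside. Empty at the start. It holds its two parts end to end in one row along y. Origin at the centre of its underside, z up.
- ferrite: A black two-piece ferrite clamp, a block 34 (x) by 31 (y) by 29 mm high with a round hole through it along x, lying among the parts. It is not part of the kits. Origin at the centre of its underside.
- dshell: A flat grey plastic connector shell, 48 by 54 mm, 16 mm thick, lying on the bench, with a steel plug face and two thumbscrews. It is not part of the kits. Origin near the middle of its underside.
- driver: A screwdriver with a black handle, 190 mm long, lying on the bench at the robot's right; x along it towards the tip. It is not part of the kits. Origin below its middle.
There are look-alikes about, which are no part of the job. Leave any orange or yellow look-alike of the part that bears hood_short_mid alone.

How it is judged:
At the end, for the whole second after the job is handed in: The long hood, long insert and gland are inside the long tray and the short hood and short insert inside the short tray: each part's axis within the tray's walls, its underside within 4 mm of the tray's floor, upright within 0.1 rad (6 degrees), and at rest (x of hood_long_mid in the frame of tray_long between -0.034 and 0.034 m and y of hood_long_mid in the frame of tray_long between -0.118 and 0.118 m and z of hood_long_mid in the frame of tray_long between 0.031 and 0.039 m and angle between each of hood_long_mid, insert_long_mid, gland_mid, hood_short_mid, insert_short_mid's own z axis and vertical below 0.1 rad and linear speed of each of hood_long, insert_long, gland, hood_short, insert_short below 0.02 m/s and angular speed of each of hood_long, insert_long, gland, hood_short, insert_short below 0.2 rad/s and x of insert_long_mid in the frame of tray_long between -0.038 and 0.038 m and y of insert_long_mid in the frame of tray_long between -0.122 and 0.122 m and z of insert_long_mid in the frame of tray_long between 0.018 and 0.026 m and x of gland_mid in the frame of tray_long between -0.039 and 0.039 m and y of gland_mid in the frame of tray_long between -0.123 and 0.123 m and z of gland_mid in the frame of tray_long between 0.024 and 0.032 m and x of hood_short_mid in the frame of tray_short between -0.034 and 0.034 m and y of hood_short_mid in the frame of tray_short between -0.0565 and 0.0565 m and z of hood_short_mid in the frame of tray_short between 0.033 and 0.041 m and x of insert_short_mid in the frame of tray_short between -0.038 and 0.038 m and y of insert_short_mid in the frame of tray_short between -0.0605 and 0.0605 m and z of insert_short_mid in the frame of tray_short between 0.018 and 0.026 m); the robot touches nothing.
It fails at once if the ferrite clamp is shifted by more than 20 mm (distance of ferrite from where it was at the start of the episode above 0.02 m).
It fails at once if the grey connector shell is shifted by more than 20 mm (distance of dshell from where it was at the start of the episode above 0.02 m).
It fails at once if the screwdriver is shifted by more than 20 mm (distance of driver from where it was at the start of the episode above 0.02 m).
It also fails if it takes over 131 s, if anything falls off the work surface, if the arm or the gripper's body presses on something with over 40 N, if the wrist force passes 120 N, or if a joint passes its speed limit or range.

### The arm

A 6-joint arm with a two-finger parallel gripper is mounted at the origin on the work surface. World frame = base frame: x ahead of the robot, y to its left, z up, the work surface at z = 0. Lengths are in m, angles in rad, forces in N, time in s.
With the tool pointing down it reaches from about 0.35 to 0.775 m from the base axis. Payload 5.5 kg.
Tool frame: the origin (TCP) lies on the centre line of the jaws, within the pads' length; the fingertips stand 11 mm ahead of it and the grasp point (between the pads) lies 8 mm behind it; z points along the fingers, y is the line along which they close (so a half turn about z gives the same grasp; the last joint's range is limited). The gripper opens to 85 mm and grips with 20 to 120 N. Pads are 22 mm wide; open, the fingers measure 114 mm over their backs; the gripper's body (76 mm by 85 mm) begins 54 mm behind the grasp point. The pads swing forward as they close: fully open they stand 13 mm farther back than shut.
Start: joints at [0.986, 0.313, 0.046, 1.304, 0, 1.431], TCP at [0.247, 0.519, 0.242] pointing down, gripper open.
Joint ranges: [-2.76, 2.76], [-0.86, 1.69], [-1.03, 1.26], [-2.2, 2.34], [-1.47, 1.5], [-3.14, 3.14]. Speed limits (rad/s): [2.57, 2.57, 3.14, 3.14, 3.14, 3.14].

### API

Orientations are given as a unit quaternion [w, x, y, z].
In Python, from workcell import get_state, eyes, env gives the robot as it stands.
- The arm moves only by the shell command python3 -m inch 'ROWS' [OPENING] [FORCE]. ROWS is JSON, one flat list of numbers, 4 for each row, row after row: the shift along the tool's x, y, z in cm, then the turn about the tool's z in rad. A call has exactly 5 rows; each row shifts and turns the commanded pose from where the row before left it, along the tool's axes as they then stand; what a row does not reach is not made up. A row lasts 1/12 s, in which the tool goes at most 41.7 mm and 7.16 degrees, less where a joint would pass 70% of its speed; a pose out of reach is approached as far as the arm can. A call is refused whole if a number of a shift passes 4.17 or a number of a turn 0.125, either way. A call with a gripper value outside its range is refused whole. OPENING is the opening, from -1 (shut) to 1 (fully open), set as the call begins (- or left out, the last holds). The fingers move at their own pace and stop on an object; FORCE is the grip in N (left out, the last holds). Time passes only in rows, so rows that do not move let the fingers close, or fill a call up. It gives the time, the measured TCP pose, the force, the opening and the grip force at its end, in the units of the state.
- get_state(): the state, without advancing time (a new reading comes with each control period).
- eyes.read_camera(name): name is "scene" or "top" or "wrist"; returns the picture (480x640x3 uint8, red, green, blue); there is no depth.
- eyes.camera_info(name): a dict with "fovy" (degrees; the focal length in pixels is half the picture's height over the tangent of half this angle, whatever the lens; pixels are square), "cx", "cy" (the principal point, pixels), "D" ([k1, k2, p1, p2, k3] as OpenCV has them; the pictures are not rectified), "xyz" and "orientation" of the camera in the world. Camera axes: x right, y down, z forward; pixel columns grow to the right and rows downward; lengths in m; the calibration is good to about 2 mm. A picture is of the moment at which its call begins: read the wrist's pose just before it. camera_info takes no time and is no camera call; for the wrist camera it gives the pose at the moment of the call.
- env.hand_in(): hands the job in; it is judged then, once.
The state is a dict: "clock": time; "joint_pos": joint angles; "qvel": joint speeds; "tau": joint torques, N m; "tcp_pos": TCP position; "orientation": TCP orientation; "wrist_force": force on the tool from outside, world axes, zero at the start; "ft_torque": the same for the moment, N m; "finger_gap": finger opening in m; "grip_force": force on a finger pad.
Only numpy, scipy, OpenCV 4.12 (cv2) and the standard library are available. Lean on these libraries where they do the work, as an engineer would, in place of code of your own. Each camera call takes 0.05 s, during which the arm holds its last target. There are 200 camera calls.

## Working session

There is one attempt and no reset: what is moved stays moved. The work goes in short steps, Python scripts to look and compute and a shell command to move; the robot and the scene stay as the last step left them, time stands still between calls to the robot, and variables do not carry over. Pictures are saved under pics/ and viewed, at most 14 in all, crops included, and the job is handed in when it is done.

```bash
mkdir -p pics; ls
python3 - <<'E'
from workcell import get_state, eyes, env
import cv2
print(get_state())
for n in ("scene","top"):
    print(n,eyes.camera_info(n))
    cv2.imwrite(f"pics/{n}0.png",eyes.read_camera(n)[:,:,::-1])
E
```

```text
pics
{'clock': 0.0, 'joint_pos': array([9.86410162e-01, 3.14008292e-01, 4.49645170e-02, 1.30358495e+00,
       1.21721524e-05, 1.43124023e+00]), 'qvel': array([-0.00037575, -0.00100776, -0.00090232,  0.00088008,  0.00035771,
        0.00019419]), 'tau': array([-3.31009815e-04, -4.80625105e+01,  2.98533905e+01,  1.93530251e-02,
       -2.32112061e-04, -5.65898006e-06]), 'tcp_pos': array([0.24713416, 0.51863778, 0.24139844]), 'orientation': array([-3.30134352e-04,  2.20585725e-01,  9.75367161e-01, -8.54674164e-04]), 'wrist_force': array([-0.54839124, -0.33826438,  0.13356384]), 'ft_torque': array([ 0.04173276, -0.07552271, -0.02320177]), 'grip_force': 0.0, 'finger_gap': 0.08570913832677934}
scene {'fovy': 55.8007884588453, 'cx': 317.5209720660138, 'cy': 239.6468846526877, 'D': array([0.02699322, 0.        , 0.        , 0.        , 0.        ]), 'xyz': array([1.11243706, 0.65307752, 0.78911159]), 'orientation': array([-0.14357379,  0.31015995,  0.85312064, -0.39417325])}
top {'fovy': 55.84534936701474, 'cx': 320.61685162954814, 'cy': 239.7421317367191, 'D': array([0.01589563, 0.        , 0.        , 0.        , 0.        ]), 'xyz': array([ 0.36192399, -0.01728649,  1.26887368]), 'orientation': array([-0.05633316,  0.7112725 , -0.69891804,  0.04931105])}
```

View pics/top0.png

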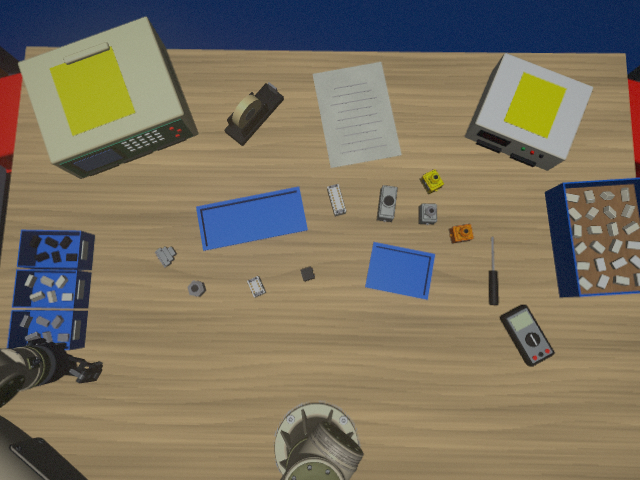

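View pics/scene0.png

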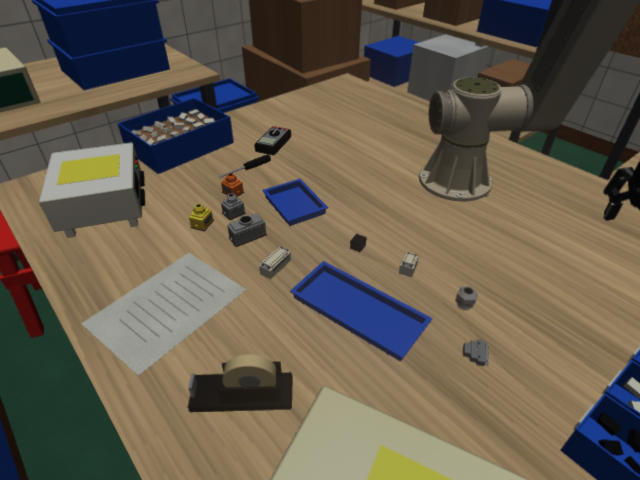

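The top view shows the long tray at about (252,218), the short tray (400,271), long insert (336,199), long hood (387,203), short hood (428,213), short insert (257,286), gland (196,288), ferrite (307,273), dshell (166,256). The orange and yellow look-alikes are at (461,233) and (432,181).

Run:
```python
import cv2
im=cv2.imread("pics/top0.png")
for n,x in (("a",150),("b",315)):
    cv2.imwrite(f"pics/crop_{n}.png",cv2.resize(im[165:305,x:x+195],None,fx=4,fy=4,interpolation=cv2.INTER_CUBIC))
```

```text
(no output)
```

View pics/crop_a.png

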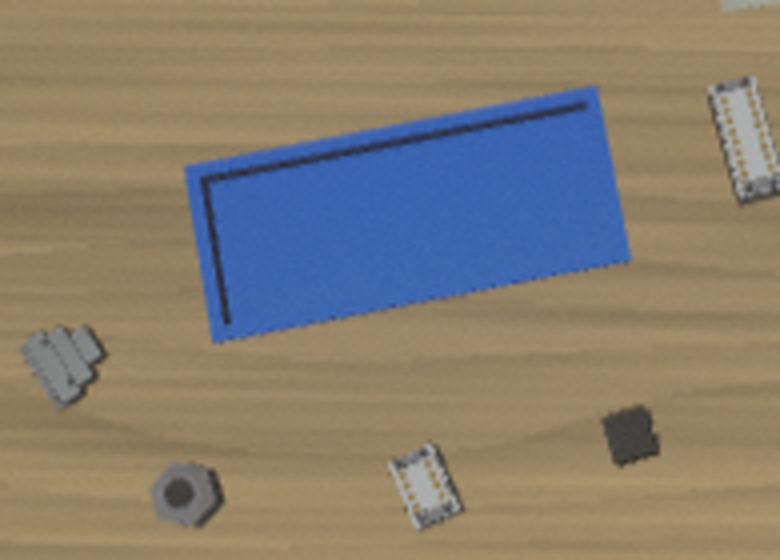

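View pics/crop_b.png

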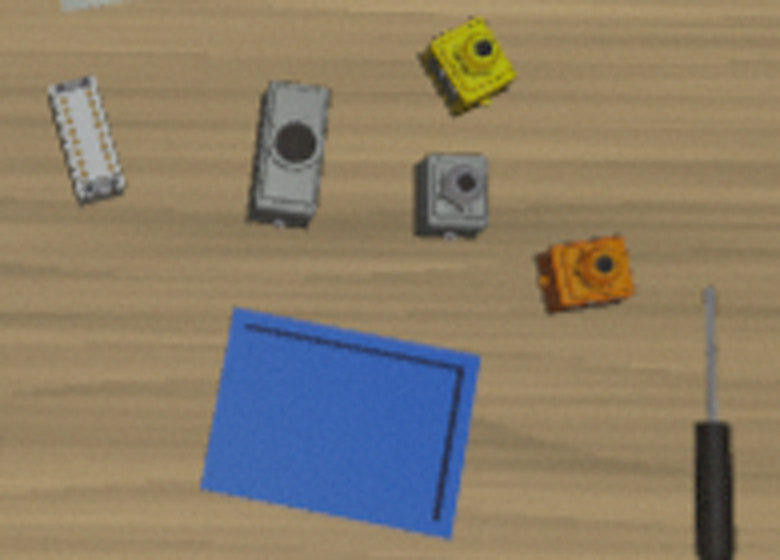

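Crops read (4x): tray corners, part tops and axes as listed in the script below.

```bash
cat > h.py <<'E'
import numpy as np, cv2
from scipy.spatial.transform import Rotation as R
from workcell import get_state, eyes
def rot(q): return R.from_quat([q[1],q[2],q[3],q[0]]).as_matrix()
def w(uv,z,info):
    f=240/np.tan(np.radians(info["fovy"])/2)
    K=np.array([[f,0,info["cx"]],[0,f,info["cy"]],[0,0,1]])
    uv=np.array(uv,float).reshape(-1,1,2)
    n=cv2.undistortPoints(uv,K,np.array(info["D"]))[:,0]
    d=np.c_[n,np.ones(len(n))]@rot(info["orientation"]).T
    o=np.array(info["xyz"])
    return o+d*((z-o[2])/d[:,2])[:,None]
def go(x,y,z,yaw):
    """yaw: wanted direction of tool y (mod pi). turn first, then shift in cm in turned axes"""
    s=get_state(); M=rot(s["orientation"])
    now=np.arctan2(M[1,1],M[0,1])
    d=(yaw-now+np.pi/2)%np.pi-np.pi/2
    M2=R.from_euler('z',d).as_matrix()@np.array([[np.sin(now),np.cos(now),0],[-np.cos(now),np.sin(now),0],[0,0,-1]])
    p=np.array([x,y,z])-s["tcp_pos"]
    print(f"now {s['tcp_pos'].round(4)} yaw {now:.3f} j1 {s['joint_pos'][0]:.2f} j6 {s['joint_pos'][5]:.2f}| turn about tool z {-d:.3f}  then shift cm",(M2.T@p*100).round(2), "| j6 after ~%.2f"%(np.arctan2(y,x)-(now+d)+np.pi/2), "tilt", np.round(M[:2,2],4))
E
python3 - <<'E'
from h import *
i=eyes.camera_info("top")
print({k:v for k,v in eyes.camera_info("wrist").items()})
c=lambda n,L:[(({'a':150,'b':315}[n])+(u+.5)/4-.5,165+(v+.5)/4-.5) for u,v in L]
for n,l,P in (("long","a",[(186,167),(598,86),(631,261),(213,343)]),("short","b",[(235,308),(480,356),(450,539),(201,489)])):
    q=w(c(l,P),.025,i)[:,:2]; e=np.roll(q,-1,0)-q
    v=q[0]-q[1]+q[3]-q[2]; print(n,q.mean(0).round(4),"lens",np.linalg.norm(e,axis=1).round(4),"y-axis yaw",np.arctan2(v[1],v[0]).round(4))
for n,l,z,P,ax in (("ins_long","b",.036,(87,139),[(72,82),(104,197)]),("ins_short","a",.036,(426,487),[(411,453),(442,520)]),("gland","a",.048,(180,493),0),
  ("hood_long","b",.062,(296,144),[(329,88),(313,215)]),("hood_short","b",.066,(466,183),[(488,155),(487,228)]),("ferr","a",.029,(630,436),0),("dshell","a",.016,(62,366),0),
  ("driver","b",.01,(711,420),0),("orange","b",.066,(604,264),0),("yellow","b",.066,(484,48),0)):
    p=w(c(l,[P]),z,i)[0,:2]; s=""
    if ax: q=w(c(l,ax),z,i); s=np.arctan2(*(q[0]-q[1])[[1,0]]).round(3)
    print(n,p.round(4),"axis yaw",s,"r",np.hypot(*p).round(3))
E
```

```text
{'fovy': 70.03562384763849, 'cx': 319.3312449913511, 'cy': 239.64259741719195, 'D': array([0.00713764, 0.        , 0.        , 0.        , 0.        ]), 'xyz': array([0.1773646 , 0.55194996, 0.37362051]), 'orientation': array([0.12980347, 0.83578267, 0.52736121, 0.08067554])}
long [0.6075 0.1914] lens [0.2951 0.1279 0.295  0.127 ] y-axis yaw 1.7857
short [ 0.4684 -0.2224] lens [0.1713 0.1275 0.1717 0.1275] y-axis yaw 1.3912
ins_long [ 0.6622 -0.0452] axis yaw 0.278 r 0.664
ins_short [0.4167 0.1693] axis yaw 0.471 r 0.45
gland [0.4093 0.3326] axis yaw  r 0.527
hood_long [ 0.6546 -0.187 ] axis yaw -0.128 r 0.681
hood_short [ 0.6284 -0.301 ] axis yaw -0.033 r 0.697
ferr [0.4542 0.032 ] axis yaw  r 0.455
dshell [0.4971 0.4292] axis yaw  r 0.657
driver [ 0.4759 -0.48  ] axis yaw  r 0.676
orange [ 0.5743 -0.3922] axis yaw  r 0.695
yellow [ 0.7228 -0.3149] axis yaw  r 0.788
```

```bash
python3 -c "
from h import *
go(.409,.333,.18,1.2)"
```

```text
now [0.2472 0.5187 0.2415] yaw 1.126 j1 0.99 j6 1.43| turn about tool z -0.074  then shift cm [ 21.81 -11.44   6.15] | j6 after ~1.05 tilt [-0.0008 -0.0013]
```

```bash
sed -i 's/\[\[np.sin(now),np.cos(now),0\],\[-np.cos(now),/[[-np.sin(now),np.cos(now),0],[np.cos(now),/' h.py; python3 -m inch '[-4,-2,1,-0.015,-4,-2,1,-0.015,-4,-2,1,-0.015,-4,-2,1,-0.015,-4,-2,1,-0.015]' 1 ; python3 -m inch '[-1.8,-1.4,1,0,0,0,0,0,0,0,0,0,0,0,0,0,0,0,0,0]'
python3 - <<'E'
from h import *
go(.409,.333,.18,1.2)
print(eyes.camera_info("wrist"))
cv2.imwrite("pics/w1.png",eyes.read_camera("wrist")[:,:,::-1])
E
```

```text
clock: 0.52
tcp_pos: [0.3775, 0.361, 0.1962]
orientation: [-0.0, 0.183, 0.983, -0.0]
wrist_force: [0.9, -0.0, -0.1]
finger_gap: 0.0854
grip_force: 0.0
clock: 0.93
tcp_pos: [0.3886, 0.3439, 0.1872]
orientation: [0.0, 0.183, 0.983, 0.0]
wrist_force: [-0.1, 0.7, -0.7]
finger_gap: 0.0851
grip_force: 0.0
now [0.3886 0.3439 0.1872] yaw 1.202 j1 0.57 j6 0.94| turn about tool z 0.002  then shift cm [-2.3  -0.27  0.72] | j6 after ~1.05 tilt [0.0003 0.0005]
{'fovy': 70.03562384763849, 'cx': 319.3312449913511, 'cy': 239.64259741719195, 'D': array([0.00713764, 0.        , 0.        , 0.        , 0.        ]), 'xyz': array([0.31626085, 0.37149387, 0.31928844]), 'orientation': array([0.12610893, 0.81516227, 0.55866921, 0.0865778 ])}
```

View pics/w1.png

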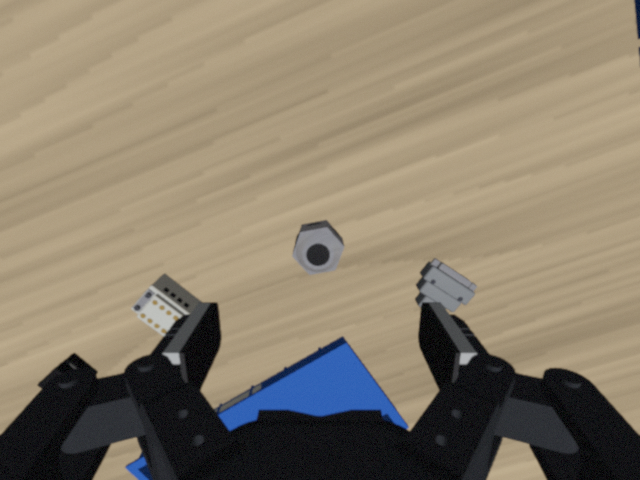

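Wrist view: gland hole at (318,254), hexagon corners roughly (300,232),(331,229),(343,246),(333,268),(309,272),(294,252); enlarging for the hexagon's angle.

Run:
```python
import cv2
im=cv2.imread("pics/w1.png")
cv2.imwrite("pics/w1c.png",cv2.resize(im[210:285,270:370],None,fx=8,fy=8,interpolation=cv2.INTER_CUBIC))
```

```text
(no output)
```

View pics/w1c.png

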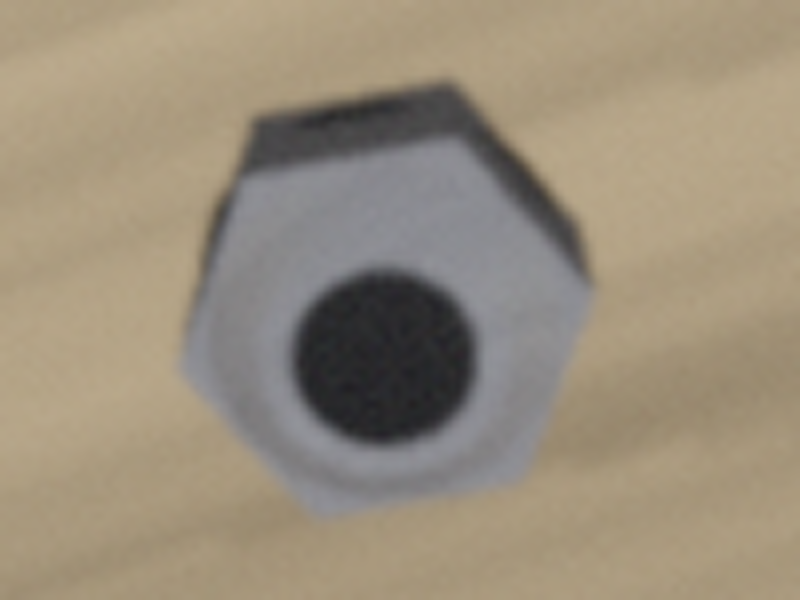

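The enlarged hexagon has corners (8x) at (240,177),(460,135),(593,288),(527,478),(325,518),(183,362); hole centre (385,357).

Run:
```python
from h import *
i=eyes.camera_info("wrist")
c=lambda L:[(270+(u+.5)/8-.5,210+(v+.5)/8-.5) for u,v in L]
q=w(c([(240,177),(460,135),(593,288),(527,478),(325,518),(183,362)]),.040,i)[:,:2]
m=q.mean(0); print("hex centre",m.round(4),"hole",w(c([(385,357)]),.048,i)[0,:2].round(4),"radii",np.linalg.norm(q-m,axis=1).round(4))
a=np.arctan2(*(q-m).T[::-1]); n=np.angle(np.exp(6j*a).mean())/6+np.pi/6
print("flat normals",[round(n+k*np.pi/3,3) for k in range(3)])
for k in range(3): go(m[0],m[1],.10,n+k*np.pi/3)
```

```text
hex centre [0.4078 0.3352] hole [0.408  0.3348] radii [0.0232 0.023  0.0225 0.0231 0.0232 0.0226]
flat normals [np.float64(0.878), np.float64(1.925), np.float64(2.973)]
now [0.3885 0.3441 0.1873] yaw 1.203 j1 0.57 j6 0.94| turn about tool z 0.325  then shift cm [-2.06  0.55  8.73] | j6 after ~1.38 tilt [0.0006 0.0007]
now [0.3885 0.3441 0.1873] yaw 1.203 j1 0.57 j6 0.94| turn about tool z -0.723  then shift cm [-1.5  -1.51  8.73] | j6 after ~0.33 tilt [0.0006 0.0007]
now [0.3885 0.3441 0.1873] yaw 1.203 j1 0.57 j6 0.94| turn about tool z 1.372  then shift cm [-0.56  2.05  8.73] | j6 after ~2.43 tilt [0.0006 0.0007]
```

```bash
python3 -m inch '[0,0,1.7,0.11,0,0,1.7,0.11,0,0,1.7,0.105,-1.05,0.3,1.8,0,-1.05,0.3,1.8,0]' 1 40; python3 -m inch '[0,0,0,0,0,0,0,0,0,0,0,0,0,0,0,0,0,0,0,0]' >/dev/null; python3 -c "
from h import *
go(.4079,.335,.018,.878)"
```

```text
clock: 1.4
tcp_pos: [0.4083, 0.3357, 0.0997]
orientation: [0.0, 0.339, 0.941, 0.001]
wrist_force: [0.6, -0.0, -0.4]
finger_gap: 0.0857
grip_force: 0.0
now [0.4091 0.3351 0.1012] yaw 0.877 j1 0.53 j6 1.23| turn about tool z -0.001  then shift cm [ 0.09 -0.08  8.32] | j6 after ~1.38 tilt [0.0018 0.0013]
```

```bash
python3 -m inch '[0.1,-0.1,2,0,0,0,2,0,0,0,2,0,0,0,1.5,0,0,0,0.8,0]'; python3 -m inch '[0,0,0,0,0,0,0,0,0,0,0,0,0,0,0,0,0,0,0,0]' -1 40; python3 -m inch '[0,0,0,0,0,0,0,0,0,0,0,0,0,0,0,0,0,0,0,0]'
```

```text
clock: 2.23
tcp_pos: [0.4067, 0.3339, 0.0159]
orientation: [-0.0, 0.34, 0.94, -0.0]
wrist_force: [-0.0, -0.4, 0.2]
finger_gap: 0.0852
grip_force: 0.0
clock: 2.65
tcp_pos: [0.4085, 0.3348, 0.0183]
orientation: [0.001, 0.34, 0.94, 0.001]
wrist_force: [-0.4, 0.2, 4.2]
finger_gap: 0.0396
grip_force: 40.9
clock: 3.07
tcp_pos: [0.4086, 0.3348, 0.0183]
orientation: [0.001, 0.34, 0.94, 0.001]
wrist_force: [0.1, 0.3, 7.0]
finger_gap: 0.0398
grip_force: 41.1
```

```bash
python3 -m inch '[0,0,-1.5,0,0,0,-2,0,0,0,-2,0,0,0,-2,0,0,0,-1,0]'; python3 -c "
from h import *
go(.5854,.2925,.0235,.2149)"
```

```text
clock: 3.48
tcp_pos: [0.4085, 0.3347, 0.1044]
orientation: [0.001, 0.34, 0.94, 0.001]
wrist_force: [0.9, 0.7, -1.9]
finger_gap: 0.0393
grip_force: 40.6
now [0.4085 0.3347 0.1044] yaw 0.876 j1 0.53 j6 1.23| turn about tool z 0.661  then shift cm [-7.9  16.39  8.09] | j6 after ~1.82 tilt [0.0028 0.0017]
```

```bash
python3 -m inch '[0,0,0,0.11,0,0,0,0.11,0,0,0,0.11,0,0,0,0.11,0,0,0,0.11]' >/dev/null; python3 -m inch '[0,0,0,0.11,-1.6,3.3,0,0,-1.6,3.3,0,0,-1.6,3.3,0,0,-1.6,3.3,0,0]'; python3 -m inch '[-1.5,3.2,0,0,0,0,0,0,0,0,0,0,0,0,0,0,0,0,0,0]'; python3 -c "
from h import *
go(.5854,.2925,.0235,.2149)"
```

```text
clock: 4.32
tcp_pos: [0.5512, 0.2995, 0.1015]
orientation: [-0.0, 0.627, 0.779, -0.0]
wrist_force: [-0.4, 0.8, -0.2]
finger_gap: 0.0392
grip_force: 40.8
clock: 4.73
tcp_pos: [0.5831, 0.2922, 0.1014]
orientation: [-0.001, 0.626, 0.779, -0.001]
wrist_force: [1.3, -0.5, -1.7]
finger_gap: 0.0392
grip_force: 41.1
now [0.5831 0.2922 0.1014] yaw 0.217 j1 0.34 j6 1.70| turn about tool z 0.002  then shift cm [-0.02  0.23  7.79] | j6 after ~1.82 tilt [-0.0018 -0.0004]
```

Lower, release to about 62 mm (opening 0.45), and read the force.

```bash
python3 -m inch '[0,0.2,2,0,0,0,2,0,0,0,2,0,0,0,1.2,0,0,0,0.4,0]'; python3 -m inch '[0,0,0.1,0,0,0,0.1,0,0,0,0,0,0,0,0,0,0,0,0,0]';python3 -m inch '[0,0,0,0,0,0,0,0,0,0,0,0,0,0,0,0,0,0,0,0]' 0.45;  python3 -m inch '[0,0,-1,0,0,0,-2,0,0,0,-2,0,0,0,-2,0,0,0,-2,0]'; python3 -c "
from h import *
go(.4167,.1693,.11,.471+1.5708)"
```

```text
clock: 5.15
tcp_pos: [0.5837, 0.2925, 0.0237]
orientation: [-0.001, 0.626, 0.78, -0.002]
wrist_force: [-0.9, -0.6, -1.8]
finger_gap: 0.0397
grip_force: 41.1
clock: 5.57
tcp_pos: [0.5873, 0.2928, 0.025]
orientation: [0.0, 0.627, 0.779, 0.001]
wrist_force: [-0.0, 1.2, -2.0]
finger_gap: 0.0395
grip_force: 41.1
clock: 5.98
tcp_pos: [0.5867, 0.2925, 0.024]
orientation: [0.0, 0.627, 0.779, 0.0]
wrist_force: [-0.2, -0.2, -0.3]
finger_gap: 0.0622
grip_force: 0.0
clock: 6.4
tcp_pos: [0.5865, 0.2925, 0.1155]
orientation: [0.0, 0.627, 0.779, 0.0]
wrist_force: [0.1, -0.0, 0.3]
finger_gap: 0.0618
grip_force: 0.0
now [0.5865 0.2925 0.1155] yaw 0.216 j1 0.34 j6 1.70| turn about tool z 1.316  then shift cm [-20.73   3.28   0.55] | j6 after ~3.06 tilt [0.0003 0.0002]
```

```bash
for k in 1; do python3 -m inch '[0,0,0,-0.12,0,0,0,-0.12,0,0,0,-0.12,0,0,0,-0.12,0,0,0,-0.12]' 1 >/dev/null; python3 -m inch '[0,0,0,-0.12,0,0,0,-0.12,0,0,0,-0.12,0,0,0,-0.12,0,0,0,-0.12]' >/dev/null; python3 -m inch '[0,0,0,-0.12,0,0,0,-0.12,0,0,0,-0.12,0,0,0,-0.12,0,0,0,-0.12]' >/dev/null; done; python3 -m inch '[3.5,-0.55,0,-0.026,3.5,-0.55,0,0,3.5,-0.55,0,0,3.5,-0.55,0,0,3.5,-0.55,0,0]' >/dev/null;python3 -m inch '[3,-0.5,0,0,0,0,0,0,0,0,0,0,0,0,0,0,0,0,0,0]'
python3 - <<'E'
from h import *
go(.4167,.1693,.11,.471+1.5708)
im=eyes.read_camera("wrist")[:,:,::-1]
cv2.imwrite("pics/w2f.png",im); cv2.imwrite("pics/w2.png",cv2.resize(im[160:460,120:520],None,fx=2,fy=2,interpolation=cv2.INTER_CUBIC))
E
```

```text
clock: 8.48
tcp_pos: [0.4199, 0.1718, 0.1147]
orientation: [0.001, -0.234, 0.972, 0.0]
wrist_force: [-0.1, 0.2, 0.5]
finger_gap: 0.0853
grip_force: 0.0
now [0.4199 0.1718 0.1147] yaw 2.042 j1 0.21 j6 -0.26| turn about tool z 0.000  then shift cm [ 0.4  -0.08  0.47] | j6 after ~-0.09 tilt [0.0025 0.0007]
```

View pics/w2.png

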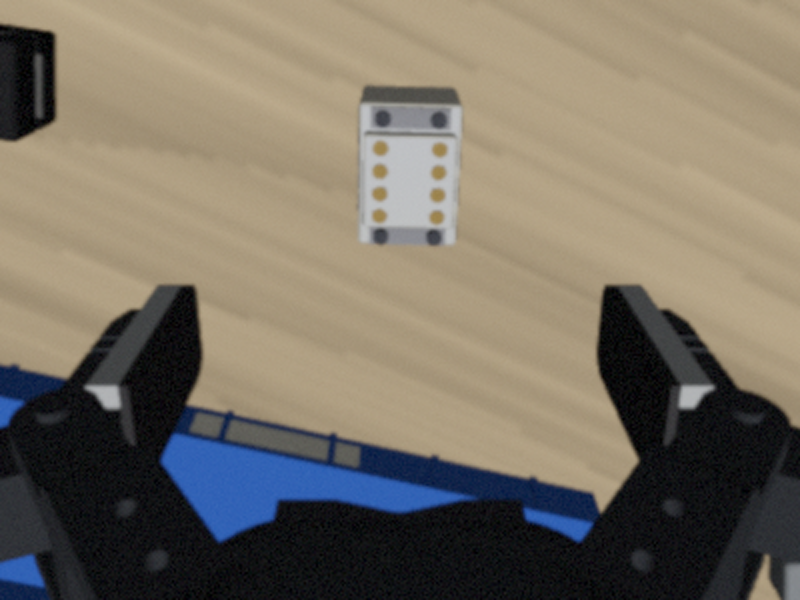

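The insert lies straight in the jaws' direction: terminal block centre at (409,182) in this 2x crop (full picture (324.4,250.9)); the jaws' mid line is at 399.

Run:
```python
from h import *
i=eyes.camera_info("wrist")
c=lambda L:[(120+(u+.5)/2-.5,160+(v+.5)/2-.5) for u,v in L]
q=w(c([(410,182),(381,148),(440,149),(437,217),(379,216),(362,102),(460,104),(456,243),(360,242)]),.036,i)[:,:2]
print(q[0],q[1:5].mean(0),q[5:].mean(0),"size",np.linalg.norm(q[5]-q[8]),np.linalg.norm(q[5]-q[6]))
v=q[1]+q[2]-q[3]-q[4];print("axis",np.arctan2(v[1],v[0])%np.pi)
m=q[1:].reshape(2,4,2).mean((0,1)); go(*m,.014,2.042)
```

```text
[0.41545702 0.17334784] [0.41589033 0.173291  ] [0.41340151 0.17209295] size 0.04797569349197824 0.030779139806109232
axis 0.44086404637724286
now [0.4197 0.1718 0.1144] yaw 2.042 j1 0.21 j6 -0.26| turn about tool z 0.000  then shift cm [ 0.41  0.31 10.04] | j6 after ~-0.08 tilt [0.0019 0.0005]
```

```bash
python3 -m inch '[0.4,0.3,2,0.02,0,0,2.4,0,0,0,2.4,0,0,0,2,0,0,0,1,0]'; python3 -m inch '[0,0,0,0,0,0,0,0,0,0,0,0,0,0,0,0,0,0,0,0]' -1 30; python3 -m inch '[0,0,0,0,0,0,0,0,0,0,0,0,0,0,0,0,0,0,0,0]'; python3 -m inch '[0,0,-1.5,0,0,0,-2,0,0,0,-2,0,0,0,-2,0,0,0,-2,0]'; python3 -c "
from h import *
t=np.array([.4684,-.2224]);a=1.3912
p=t+.037*np.array([np.cos(a),np.sin(a)]);print(p)
go(*p,.0215,-.1796)"
```

```text
clock: 8.95
tcp_pos: [0.4127, 0.1723, 0.0135]
orientation: [-0.001, -0.224, 0.975, 0.0]
wrist_force: [-0.4, -1.0, -0.1]
finger_gap: 0.0854
grip_force: 0.0
clock: 9.37
tcp_pos: [0.4145, 0.1725, 0.0169]
orientation: [0.001, -0.224, 0.975, 0.0]
wrist_force: [-0.0, 0.3, -0.1]
finger_gap: 0.0335
grip_force: 30.8
clock: 9.78
tcp_pos: [0.4145, 0.1725, 0.0169]
orientation: [0.001, -0.224, 0.975, 0.0]
wrist_force: [0.1, 0.6, 6.8]
finger_gap: 0.0335
grip_force: 31.6
clock: 10.2
tcp_pos: [0.4126, 0.1719, 0.1116]
orientation: [-0.0, -0.224, 0.975, -0.0]
wrist_force: [0.6, -0.0, -1.5]
finger_gap: 0.0336
grip_force: 30.8
[ 0.4750094  -0.18599511]
now [0.4126 0.1719 0.1116] yaw 2.022 j1 0.21 j6 -0.24| turn about tool z -0.940  then shift cm [ 34.1  -12.54   9.01] | j6 after ~-1.76 tilt [-0.0008 -0.0002]
```

```bash
python3 -m inch '[0,0,0,-0.1175,0,0,0,-0.1175,0,0,0,-0.1175,0,0,0,-0.1175,0,0,0,-0.1175]' >/dev/null; python3 -m inch '[0,0,0,-0.1175,0,0,0,-0.1175,0,0,0,-0.1175,2.8,-1.0,0,0,2.8,-1.0,0,0]' >/dev/null; python3 -m inch '[2.8,-1.05,0,0,2.8,-1.05,0,0,2.8,-1.05,0,0,2.8,-1.05,0,0,2.8,-1.05,0,0]' >/dev/null; python3 -m inch '[2.8,-1.05,0,0,2.8,-1.05,0,0,2.8,-1.05,0,0,2.8,-1.05,0,0,2.8,-1.05,0,0]' ; python3 -m inch '[0.5,0,0,0,0,0,0,0,0,0,0,0,0,0,0,0,0,0,0,0]'; python3 -c "
from h import *
go(.475,-.186,.0215,-.1796)"
```

```text
clock: 11.87
tcp_pos: [0.4757, -0.1822, 0.1107]
orientation: [-0.0, -0.641, 0.768, 0.0]
wrist_force: [0.6, -0.0, -0.1]
finger_gap: 0.0332
grip_force: 30.8
clock: 12.28
tcp_pos: [0.4748, -0.1843, 0.1107]
orientation: [-0.0, -0.641, 0.767, 0.001]
wrist_force: [-0.5, -0.5, -1.3]
finger_gap: 0.0335
grip_force: 30.8
now [ 0.4748 -0.1843  0.1107] yaw 2.963 j1 -0.53 j6 -1.92| turn about tool z 0.001  then shift cm [ 0.16 -0.05  8.92] | j6 after ~-1.76 tilt [-0.0007  0.0007]
```

```bash
python3 -m inch '[0.15,0,2,0,0,0,2,0,0,0,2,0,0,0,2,0,0,0,0.7,0]'; python3 -m inch '[0,0,0.2,0,0,0,0,0,0,0,0,0,0,0,0,0,0,0,0,0]';python3 -m inch '[0,0,0,0,0,0,0,0,0,0,0,0,0,0,0,0,0,0,0,0]' 0.4;  python3 -m inch '[0,0,-1,0,0,0,-2,0,0,0,-2,0,0,0,-2.5,0,0,0,-2.5,0]'; python3 -c "
from h import *
go(.6284,-.301,.14,1.538)"
```

```text
clock: 12.7
tcp_pos: [0.4733, -0.185, 0.0215]
orientation: [-0.001, -0.642, 0.767, 0.002]
wrist_force: [-0.0, 0.5, -1.1]
finger_gap: 0.0337
grip_force: 30.8
clock: 13.12
tcp_pos: [0.4757, -0.1876, 0.0228]
orientation: [0.0, -0.641, 0.768, -0.001]
wrist_force: [0.0, -0.4, -1.3]
finger_gap: 0.0333
grip_force: 30.9
clock: 13.53
tcp_pos: [0.475, -0.1873, 0.0219]
orientation: [0.0, -0.641, 0.768, -0.0]
wrist_force: [0.6, 0.6, -0.1]
finger_gap: 0.06
grip_force: 0.0
clock: 13.95
tcp_pos: [0.4746, -0.187, 0.1233]
orientation: [-0.0, -0.641, 0.768, 0.0]
wrist_force: [0.4, -0.5, -0.1]
finger_gap: 0.0597
grip_force: 0.0
now [ 0.4746 -0.187   0.1233] yaw 2.962 j1 -0.53 j6 -1.92| turn about tool z 1.424  then shift cm [-15.75 -10.89  -1.67] | j6 after ~-0.41 tilt [-0.0005  0.0004]
```

```bash
python3 -m inch '[0,0,-0.4,0.1187,0,0,-0.4,0.1187,0,0,-0.4,0.1187,0,0,-0.4,0.1187,0,0,0,0.1187]' 0.55 >/dev/null; python3 -m inch '[0,0,0,0.1187,0,0,0,0.1187,0,0,0,0.1187,0,0,0,0.1187,0,0,0,0.1187]' >/dev/null; python3 -m inch '[0,0,0,0.1187,0,0,0,0.1187,-3.2,-2.2,0,0,-3.2,-2.2,0,0,-3.2,-2.2,0,0]' >/dev/null; python3 -m inch '[-3.1,-2.2,0,0,-3.1,-2.1,0,0,0,0,0,0,0,0,0,0,0,0,0,0]'
python3 - <<'E'
from h import *
go(.6284,-.301,.14,1.538)
im=eyes.read_camera("wrist")[:,:,::-1]
cv2.imwrite("pics/w3f.png",im); cv2.imwrite("pics/w3.png",cv2.resize(im[160:460,120:520],None,fx=2,fy=2,interpolation=cv2.INTER_CUBIC))
E
```

```text
clock: 15.62
tcp_pos: [0.6286, -0.301, 0.1374]
orientation: [-0.001, 0.017, 1.0, 0.001]
wrist_force: [0.2, -0.0, -0.2]
finger_gap: 0.0662
grip_force: 0.0
now [ 0.6286 -0.301   0.1374] yaw 1.537 j1 -0.56 j6 -0.53| turn about tool z -0.001  then shift cm [ 0.02  0.   -0.26] | j6 after ~-0.41 tilt [-0.0015  0.0011]
```

View pics/w3.png

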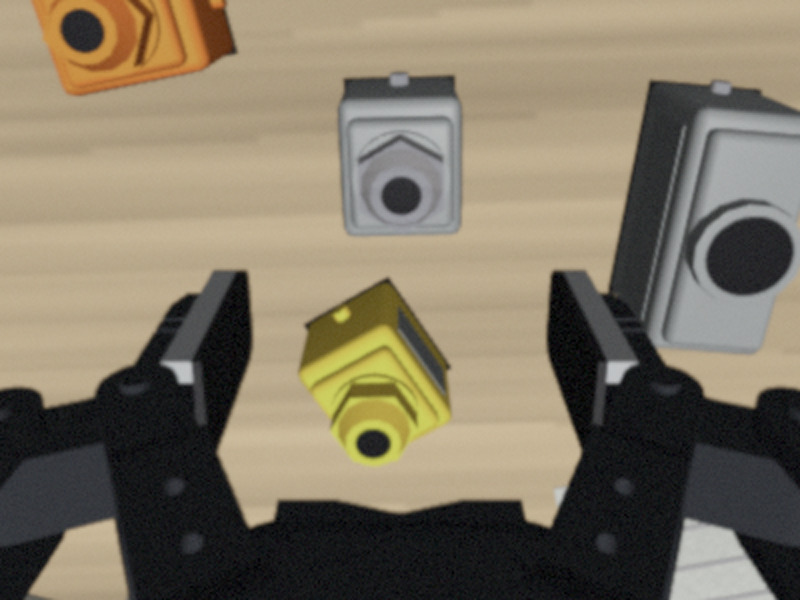

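Short hood is squarely between the jaws: gland hole at (402,195), jaws' mid line at 399; the long hood and look-alikes are clear of the fingers.

Run:
```python
from h import *
i=eyes.camera_info("wrist")
c=lambda L:[(120+(u+.5)/2-.5,160+(v+.5)/2-.5) for u,v in L]
m=w(c([(402,195)]),.066,i)[0,:2];print(m)
print("long hood hole",w(c([(750,252)]),.062,i)[0,:2]) 
go(*m,.018,1.537)
```

```text
[ 0.62733243 -0.29998717]
long hood hole [ 0.65288237 -0.18510657]
now [ 0.6284 -0.3006  0.138 ] yaw 1.538 j1 -0.56 j6 -0.53| turn about tool z 0.001  then shift cm [ 0.11  0.06 12.  ] | j6 after ~-0.41 tilt [-0.001   0.0008]
```

```bash
python3 -m inch '[0.1,0.05,2.5,0,0,0,2.7,0,0,0,2.7,0,0,0,2.5,0,0,0,1.5,0]'; python3 -m inch '[0,0,0,0,0,0,0,0,0,0,0,0,0,0,0,0,0,0,0,0]' -1 50; python3 -m inch '[0,0,0,0,0,0,0,0,0,0,0,0,0,0,0,0,0,0,0,0]'; python3 -m inch '[0,0,-1.5,0,0,0,-2,0,0,0,-2,0,0,0,-2,0,0,0,-2,0]'; python3 -c "
from h import *
t=np.array([.4684,-.2224]);a=1.3912
p=t-.033*np.array([np.cos(a),np.sin(a)]);print(p)
go(*p,.0225,-.1796)"
```

```text
clock: 16.08
tcp_pos: [0.6259, -0.2989, 0.0174]
orientation: [-0.001, 0.016, 1.0, 0.001]
wrist_force: [-1.0, 0.4, -0.4]
finger_gap: 0.0662
grip_force: 0.0
clock: 16.5
tcp_pos: [0.6291, -0.3013, 0.0207]
orientation: [0.001, 0.017, 1.0, -0.001]
wrist_force: [-0.5, 0.6, -1.4]
finger_gap: 0.0422
grip_force: 53.6
clock: 16.92
tcp_pos: [0.6287, -0.3011, 0.0195]
orientation: [0.0, 0.017, 1.0, -0.0]
wrist_force: [-0.7, 0.4, 3.3]
finger_gap: 0.0424
grip_force: 54.3
clock: 17.33
tcp_pos: [0.628, -0.3007, 0.1141]
orientation: [-0.0, 0.017, 1.0, 0.0]
wrist_force: [1.5, -0.4, -1.7]
finger_gap: 0.0425
grip_force: 53.7
[ 0.46250513 -0.25486922]
now [ 0.628  -0.3007  0.1141] yaw 1.538 j1 -0.56 j6 -0.53| turn about tool z -1.424  then shift cm [-1.55 17.1   9.16] | j6 after ~-1.89 tilt [-0.0009  0.0007]
```

```bash
python3 -m inch '[0,0,0,-0.1187,0,0,0,-0.1187,0,0,0,-0.1187,0,0,0,-0.1187,0,0,0,-0.1187]' >/dev/null; python3 -m inch '[0,0,0,-0.1187,0,0,0,-0.1187,0,0,0,-0.1187,0,0,0,-0.1187,0,0,0,-0.1187]' >/dev/null; python3 -m inch '[0,0,0,-0.1187,0,0,0,-0.1187,-0.2,2.4,0,0,-0.2,2.4,0,0,-0.2,2.4,0,0]' >/dev/null; python3 -m inch '[-0.2,2.4,0,0,-0.2,2.4,0,0,-0.2,2.4,0,0,-0.3,2.4,0,0,0,0,0,0]'; python3 -m inch '[0,0,0,0,0,0,0,0,0,0,0,0,0,0,0,0,0,0,0,0]'; python3 -c "
from h import *
go(.4625,-.2549,.024,-.1796)"
```

```text
clock: 19.0
tcp_pos: [0.4606, -0.2534, 0.1129]
orientation: [-0.001, -0.641, 0.768, 0.003]
wrist_force: [-0.7, 1.0, -2.6]
finger_gap: 0.0424
grip_force: 53.8
clock: 19.42
tcp_pos: [0.4665, -0.2564, 0.1137]
orientation: [0.0, -0.641, 0.768, -0.0]
wrist_force: [0.7, -0.4, -2.4]
finger_gap: 0.0424
grip_force: 53.8
now [ 0.4665 -0.2564  0.1137] yaw 2.962 j1 -0.65 j6 -2.05| turn about tool z 0.000  then shift cm [-0.08  0.42  8.97] | j6 after ~-1.89 tilt [ 0.0003 -0.0001]
```

```bash
python3 -m inch '[0,0.4,2,0,0,0,2,0,0,0,2,0,0,0,2,0,0,0,0.7,0]'; python3 -m inch '[0,0,0.2,0,0,0,0,0,0,0,0,0,0,0,0,0,0,0,0,0]';python3 -m inch '[0,0,0,0,0,0,0,0,0,0,0,0,0,0,0,0,0,0,0,0]' 0.5;  python3 -m inch '[0,0,-1,0,0,0,-2,0,0,0,-2.5,0,0,0,-3,0,0,0,-3,0]'; python3 -c "
from h import *
go(.6535,-.186,.14,-.128+1.5708)"
```

```text
clock: 19.83
tcp_pos: [0.4606, -0.2543, 0.0241]
orientation: [-0.0, -0.641, 0.768, 0.002]
wrist_force: [-0.5, 0.4, -1.4]
finger_gap: 0.0422
grip_force: 53.7
clock: 20.25
tcp_pos: [0.4625, -0.2559, 0.0258]
orientation: [0.0, -0.641, 0.768, -0.001]
wrist_force: [-0.0, 0.3, -2.0]
finger_gap: 0.0425
grip_force: 53.8
clock: 20.67
tcp_pos: [0.4618, -0.2554, 0.025]
orientation: [0.0, -0.641, 0.768, -0.0]
wrist_force: [0.0, -0.0, 0.1]
finger_gap: 0.0641
grip_force: 0.0
clock: 21.08
tcp_pos: [0.4613, -0.255, 0.1414]
orientation: [-0.0, -0.641, 0.768, 0.0]
wrist_force: [1.1, -0.3, -0.2]
finger_gap: 0.0639
grip_force: 0.0
now [ 0.4613 -0.255   0.1414] yaw 2.962 j1 -0.66 j6 -2.05| turn about tool z 1.519  then shift cm [-18.18   9.3    0.14] | j6 after ~-0.15 tilt [-0.0007  0.0007]
```

```bash
python3 -m inch '[0,0,0,0.1168,0,0,0,0.1168,0,0,0,0.1168,0,0,0,0.1168,0,0,0,0.1168]' 0.65 >/dev/null; python3 -m inch '[0,0,0,0.1168,0,0,0,0.1168,0,0,0,0.1168,0,0,0,0.1168,0,0,0,0.1168]' >/dev/null; python3 -m inch '[0,0,0,0.1168,0,0,0,0.1168,0,0,0,0.1168,-2.6,1.3,0,0,-2.6,1.3,0,0]' >/dev/null; python3 -m inch '[-2.6,1.3,0,0,-2.6,1.3,0,0,-2.6,1.3,0,0,-2.6,1.3,0,0,-2.6,1.4,0,0]' >/dev/null;  python3 -m inch '[0,0,0,0,0,0,0,0,0,0,0,0,0,0,0,0,0,0,0,0]'
python3 - <<'E'
from h import *
go(.6535,-.186,.14,1.443)
im=eyes.read_camera("wrist")[:,:,::-1]
cv2.imwrite("pics/w4.png",cv2.resize(im[160:460,120:520],None,fx=2,fy=2,interpolation=cv2.INTER_CUBIC))
E
```

```text
clock: 23.17
tcp_pos: [0.653, -0.1878, 0.1403]
orientation: [-0.0, 0.064, 0.998, -0.0]
wrist_force: [0.4, 0.1, 0.4]
finger_gap: 0.0702
grip_force: 0.0
now [ 0.653  -0.1878  0.1403] yaw 1.442 j1 -0.40 j6 -0.27| turn about tool z -0.001  then shift cm [-0.03  0.18  0.03] | j6 after ~-0.15 tilt [-0.0001  0.    ]
```

View pics/w4.png

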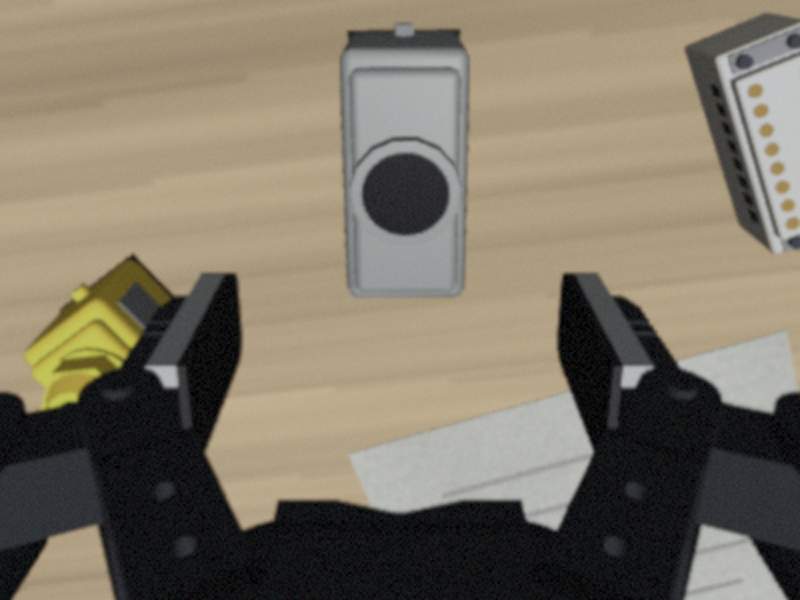

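Long hood is square between the jaws: hole centre (405,194), jaws' mid line 399.

Run:
```python
from h import *
i=eyes.camera_info("wrist")
c=lambda L:[(120+(u+.5)/2-.5,160+(v+.5)/2-.5) for u,v in L]
m=w(c([(405,194),(405,52),(405,296)]),.062,i)[:,:2];print(m)
print("ins long term",w(c([(755,91),(792,223)]),.036,i)[:,:2]) 
go(*m[0],.018,1.442)
```

```text
[[ 0.6543122  -0.18639449]
 [ 0.60822526 -0.18054053]
 [ 0.6913969  -0.19110576]]
ins long term [[ 0.64153213 -0.06102228]
 [ 0.69382274 -0.04609077]]
now [ 0.6531 -0.1878  0.1404] yaw 1.442 j1 -0.40 j6 -0.27| turn about tool z 0.000  then shift cm [-0.1   0.16 12.24] | j6 after ~-0.15 tilt [ 0.0001 -0.    ]
```

```bash
python3 -m inch '[0,0.15,2.5,0,0,0,2.7,0,0,0,2.7,0,0,0,2.7,0,0,0,1.6,0]'; python3 -m inch '[0,0,0,0,0,0,0,0,0,0,0,0,0,0,0,0,0,0,0,0]' -1 60; python3 -m inch '[0,0,0,0,0,0,0,0,0,0,0,0,0,0,0,0,0,0,0,0]'; python3 -m inch '[0,0,-1.5,0,0,0,-2,0,0,0,-2,0,0,0,-2,0,0,0,-2.5,0]'; python3 -c "
from h import *
go(.6238,.1167,.0225,.2149)"
```

```text
clock: 23.63
tcp_pos: [0.6519, -0.1856, 0.0151]
orientation: [-0.002, 0.064, 0.998, 0.001]
wrist_force: [-0.6, 0.5, 0.7]
finger_gap: 0.0703
grip_force: 0.0
clock: 24.05
tcp_pos: [0.655, -0.1862, 0.0194]
orientation: [0.001, 0.064, 0.998, -0.0]
wrist_force: [0.8, -0.1, -2.5]
finger_gap: 0.0427
grip_force: 63.1
clock: 24.47
tcp_pos: [0.6545, -0.1858, 0.0184]
orientation: [0.0, 0.064, 0.998, -0.0]
wrist_force: [-0.3, 0.9, 2.1]
finger_gap: 0.0423
grip_force: 63.5
clock: 24.88
tcp_pos: [0.6532, -0.1853, 0.1172]
orientation: [-0.001, 0.064, 0.998, 0.001]
wrist_force: [-0.6, 0.1, -1.9]
finger_gap: 0.0426
grip_force: 63.4
now [ 0.6532 -0.1853  0.1172] yaw 1.444 j1 -0.39 j6 -0.27| turn about tool z 1.229  then shift cm [30.13  3.57  9.47] | j6 after ~1.54 tilt [-0.0026  0.0012]
```

```bash
python3 -m inch '[0,0,0,0.1117,0,0,0,0.1117,0,0,0,0.1117,0,0,0,0.1117,0,0,0,0.1117]' >/dev/null; python3 -m inch '[0,0,0,0.1117,0,0,0,0.1117,0,0,0,0.1117,0,0,0,0.1117,0,0,0,0.1117]' >/dev/null; python3 -m inch '[0,0,0,0.1117,2.5,0.3,0,0,2.5,0.3,0,0,2.5,0.3,0,0,2.5,0.3,0,0]' >/dev/null; python3 -m inch '[2.5,0.3,0,0,2.5,0.3,0,0,2.5,0.3,0,0,2.5,0.3,0,0,2.5,0.3,0,0]' >/dev/null; python3 -m inch '[2.5,0.3,0,0,2.5,0.3,0,0,2.6,0.3,0,0,0,0,0,0,0,0,0,0]'; python3 -m inch '[0,0,0,0,0,0,0,0,0,0,0,0,0,0,0,0,0,0,0,0]'; python3 -c "
from h import *
go(.6238,.1167,.0235,.2149)"
```

```text
clock: 26.97
tcp_pos: [0.6246, 0.1176, 0.1175]
orientation: [-0.0, 0.626, 0.78, -0.0]
wrist_force: [-0.7, -0.6, -2.8]
finger_gap: 0.0424
grip_force: 63.4
clock: 27.38
tcp_pos: [0.6253, 0.1152, 0.1178]
orientation: [-0.0, 0.628, 0.778, 0.0]
wrist_force: [-0.7, -0.1, -2.2]
finger_gap: 0.0424
grip_force: 63.4
now [0.6253 0.1152 0.1178] yaw 0.214 j1 0.06 j6 1.41| turn about tool z -0.001  then shift cm [ 0.18 -0.11  9.43] | j6 after ~1.54 tilt [-0.  0.]
```

Lower and release, then go over the long insert.

```bash
python3 -m inch '[0.2,-0.1,2.2,0,0,0,2.2,0,0,0,2.2,0,0,0,2,0,0,0,0.6,0]'; python3 -m inch '[0,0,0.2,0,0,0,0,0,0,0,0,0,0,0,0,0,0,0,0,0]';python3 -m inch '[0,0,0,0,0,0,0,0,0,0,0,0,0,0,0,0,0,0,0,0]' 0.5;  python3 -m inch '[0,0,-1,0,0,0,-2,0,0,0,-2.5,0,0,0,-3,0,0,0,-3,0]'; python3 -c "
from h import *
go(.663,-.046,.12,.278+1.5708)"
```

```text
clock: 27.8
tcp_pos: [0.6214, 0.1172, 0.0225]
orientation: [-0.002, 0.627, 0.779, -0.002]
wrist_force: [-2.3, -0.1, 7.6]
finger_gap: 0.0427
grip_force: 64.7
clock: 28.22
tcp_pos: [0.6245, 0.1178, 0.0249]
orientation: [0.001, 0.627, 0.779, 0.001]
wrist_force: [-0.5, -0.1, -1.7]
finger_gap: 0.0425
grip_force: 63.4
clock: 28.63
tcp_pos: [0.6239, 0.1178, 0.0241]
orientation: [0.0, 0.627, 0.779, 0.0]
wrist_force: [0.1, 0.7, -0.4]
finger_gap: 0.0642
grip_force: 0.0
clock: 29.05
tcp_pos: [0.6232, 0.1178, 0.1404]
orientation: [-0.0, 0.627, 0.779, -0.0]
wrist_force: [1.2, 0.3, 0.2]
finger_gap: 0.0638
grip_force: 0.0
now [0.6232 0.1178 0.1404] yaw 0.215 j1 0.06 j6 1.42| turn about tool z 1.508  then shift cm [-0.67 16.84  2.04] | j6 after ~2.79 tilt [-0.0008  0.    ]
```

```bash
python3 -m inch '[0,0,0,-0.1167,0,0,0,-0.1167,0,0,0,-0.1167,0,0,0,-0.1167,0,0,0,-0.1167]' 0.8 >/dev/null; python3 -m inch '[0,0,0,-0.1167,0,0,0,-0.1167,0,0,0,-0.1167,0,0,0,-0.1167,0,0,0,-0.1167]' >/dev/null; python3 -m inch '[0,0,0,-0.1167,0,0,0,-0.1167,0,0,0,-0.1167,0,0,0,-0.1167,0.1,-2.8,0.3,0]' >/dev/null; python3 -m inch '[0.1,-2.8,0.3,0,0.1,-2.8,0.3,0,0.1,-2.8,0.3,0,0.1,-2.8,0.3,0,0.1,-2.8,0.3,0]' >/dev/null;  python3 -m inch '[0,0,0,0,0,0,0,0,0,0,0,0,0,0,0,0,0,0,0,0]'
python3 - <<'E'
from h import *
go(.663,-.046,.12,.278+1.5708)
im=eyes.read_camera("wrist")[:,:,::-1]
cv2.imwrite("pics/w5.png",cv2.resize(im[160:460,120:520],None,fx=2,fy=2,interpolation=cv2.INTER_CUBIC))
E
```

```text
clock: 31.13
tcp_pos: [0.6639, -0.0441, 0.1213]
orientation: [0.0, -0.139, 0.99, 0.0]
wrist_force: [0.0, -0.0, -0.2]
finger_gap: 0.0766
grip_force: 0.0
now [ 0.6639 -0.0441  0.1213] yaw 1.850 j1 -0.19 j6 -0.47| turn about tool z 0.002  then shift cm [ 0.14 -0.15  0.13] | j6 after ~-0.35 tilt [0.0003 0.0002]
```

View pics/w5.png

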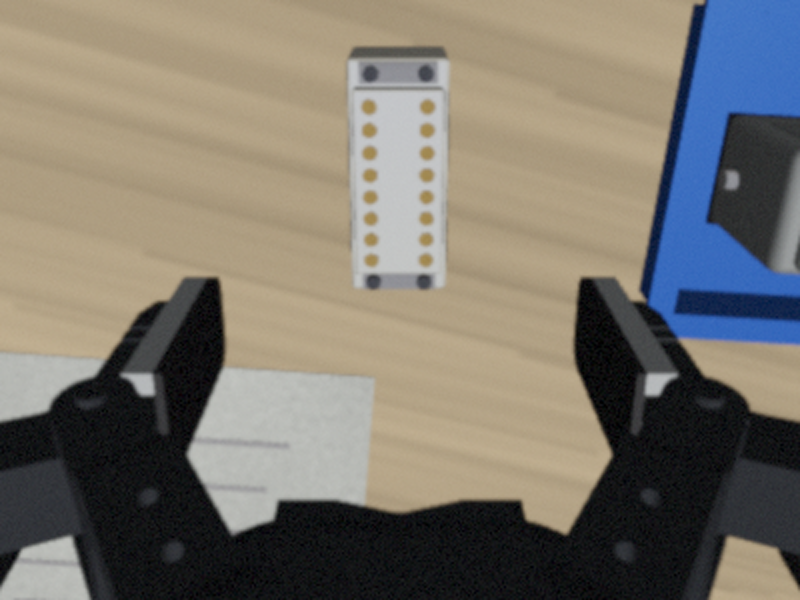

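Long insert square and centred between the jaws: terminal block centre (399,182), jaws' mid 399; the long hood stands in the tray clear of the right wall.

Run:
```python
from h import *
i=eyes.camera_info("wrist")
c=lambda L:[(120+(u+.5)/2-.5,160+(v+.5)/2-.5) for u,v in L]
m=w(c([(369,106),(427,107),(426,260),(371,260),(398,59),(399,288)]),.036,i)[:,:2];print(m[:4].mean(0),m[4:].mean(0),np.linalg.norm(m[4]-m[5]))
go(*m[:4].mean(0),.017,1.85)
```

```text
[ 0.66472103 -0.04450667] [ 0.66250106 -0.04504935] 0.08119826412415543
now [ 0.6639 -0.0442  0.1212] yaw 1.850 j1 -0.19 j6 -0.47| turn about tool z 0.000  then shift cm [-0.07 -0.06 10.42] | j6 after ~-0.35 tilt [0.0003 0.0001]
```

```bash
python3 -m inch '[0,-0.05,2.2,0,0,0,2.4,0,0,0,2.4,0,0,0,2.2,0,0,0,1.2,0]'; python3 -m inch '[0,0,0,0,0,0,0,0,0,0,0,0,0,0,0,0,0,0,0,0]' -1 35; python3 -m inch '[0,0,0,0,0,0,0,0,0,0,0,0,0,0,0,0,0,0,0,0]'; python3 -m inch '[0,0,-1.5,0,0,0,-2.5,0,0,0,-2.5,0,0,0,-2.5,0,0,0,-2.5,0]'; python3 -c "
from h import *
go(.6017,.2181,.0225,.2149)"
```

```text
clock: 31.6
tcp_pos: [0.6624, -0.0446, 0.0142]
orientation: [-0.002, -0.139, 0.99, 0.001]
wrist_force: [-1.4, -0.1, 0.6]
finger_gap: 0.0768
grip_force: 0.0
clock: 32.02
tcp_pos: [0.6657, -0.0461, 0.0189]
orientation: [0.002, -0.139, 0.99, -0.0]
wrist_force: [-1.4, -0.1, 3.9]
finger_gap: 0.0336
grip_force: 36.9
clock: 32.43
tcp_pos: [0.6657, -0.0461, 0.0189]
orientation: [0.002, -0.139, 0.99, -0.0]
wrist_force: [0.9, 0.4, 5.6]
finger_gap: 0.0328
grip_force: 37.1
clock: 32.85
tcp_pos: [0.6638, -0.046, 0.133]
orientation: [-0.0, -0.138, 0.99, 0.0]
wrist_force: [-0.6, -0.6, -1.8]
finger_gap: 0.0332
grip_force: 36.2
now [ 0.6638 -0.046   0.133 ] yaw 1.848 j1 -0.19 j6 -0.47| turn about tool z -1.508  then shift cm [-27.13   0.44  11.05] | j6 after ~-1.44 tilt [-0.0004 -0.    ]
```

```bash
python3 -m inch '[0,0,0,-0.116,0,0,0,-0.116,0,0,0,-0.116,0,0,0,-0.116,0,0,0,-0.116]' >/dev/null; python3 -m inch '[0,0,0,-0.116,0,0,0,-0.116,0,0,0,-0.116,0,0,0,-0.116,0,0,0,-0.116]' >/dev/null; python3 -m inch '[0,0,0,-0.116,0,0,0,-0.116,0,0,0,-0.116,-2.4,0.04,0,0,-2.4,0.04,0,0]' >/dev/null; python3 -m inch '[-2.5,0.04,0,0,-2.5,0.04,0,0,-2.5,0.04,0,0,-2.5,0.04,0,0,-2.5,0.04,0,0]' >/dev/null; python3 -m inch '[-2.5,0.04,0,0,-2.5,0.04,0,0,-2.5,0.04,0,0,-2.3,0.04,0,0,0,0,0,0]'; python3 -m inch '[0,0,0,0,0,0,0,0,0,0,0,0,0,0,0,0,0,0,0,0]'; python3 -c "
from h import *
go(.6017,.2181,.0235,.2149)"
```

```text
clock: 34.93
tcp_pos: [0.6005, 0.2218, 0.132]
orientation: [-0.0, 0.78, -0.625, -0.001]
wrist_force: [-0.1, 0.2, -0.8]
finger_gap: 0.0334
grip_force: 36.2
clock: 35.35
tcp_pos: [0.6024, 0.2169, 0.1319]
orientation: [-0.0, 0.778, -0.628, 0.0]
wrist_force: [-0.5, -0.4, -1.7]
finger_gap: 0.0335
grip_force: 36.2
now [0.6024 0.2169 0.1319] yaw -2.928 j1 0.22 j6 -1.56| turn about tool z -0.001  then shift cm [-0.13  0.04 10.84] | j6 after ~4.85 tilt [ 0.0001 -0.    ]
```

```bash
python3 -m inch '[-0.1,0,2.5,0,0,0,2.5,0,0,0,2.5,0,0,0,2,0,0,0,0.9,0]'; python3 -m inch '[0,0,0.3,0,0,0,0.2,0,0,0,0,0,0,0,0,0,0,0,0,0]';python3 -m inch '[0,0,0,0,0,0,0,0,0,0,0,0,0,0,0,0,0,0,0,0]' 0.4;  python3 -m inch '[0,0,-1,0,0,0,-2.5,0,0,0,-3,0,0,0,-3,0,0,0,-3,0]';python3 -m inch '[3,0,-2,0,3,0,-2,0,3,0,-2,0,3,0,-1,0,3,0,-1,0]' >/dev/null; python3 -m inch '[3,0,0,0,3,0,0,0,3,0,0,0,3,0,0,0,3,0,0,0]'
python3 - <<'E'
from h import *
im=eyes.read_camera("top")[:,:,::-1]; cv2.imwrite("pics/topf.png",im)
cv2.imwrite("pics/topc.png",cv2.resize(im[165:315,150:510],None,fx=2.2,fy=2.2,interpolation=cv2.INTER_CUBIC))
a=cv2.resize(eyes.read_camera("scene")[150:370,200:500,::-1],None,fx=2.6,fy=2.6,interpolation=cv2.INTER_CUBIC)
cv2.imwrite("pics/scenec.png",a)
E
```

```text
clock: 35.77
tcp_pos: [0.6, 0.2177, 0.0247]
orientation: [0.002, 0.779, -0.628, -0.001]
wrist_force: [-0.4, 0.2, -0.3]
finger_gap: 0.0331
grip_force: 36.2
clock: 36.18
tcp_pos: [0.603, 0.2192, 0.0242]
orientation: [-0.001, 0.779, -0.627, 0.001]
wrist_force: [-0.0, -0.0, -1.6]
finger_gap: 0.0332
grip_force: 36.2
clock: 36.6
tcp_pos: [0.6019, 0.2189, 0.023]
orientation: [-0.0, 0.779, -0.627, 0.0]
wrist_force: [0.2, 0.6, -0.1]
finger_gap: 0.0595
grip_force: 0.0
clock: 37.02
tcp_pos: [0.6016, 0.2188, 0.1498]
orientation: [-0.0, 0.779, -0.627, -0.0]
wrist_force: [0.6, -0.6, -0.5]
finger_gap: 0.0598
grip_force: 0.0
clock: 37.85
tcp_pos: [0.6659, -0.0756, 0.2288]
orientation: [-0.0, 0.779, -0.627, 0.0]
wrist_force: [0.8, -0.0, 1.0]
finger_gap: 0.0597
grip_force: 0.0
```

View pics/topc.png

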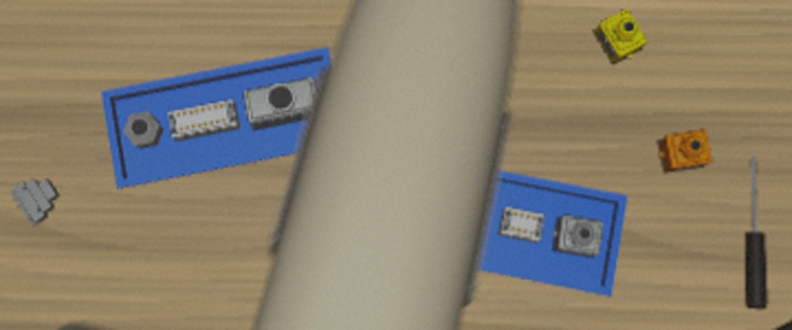

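View pics/scenec.png

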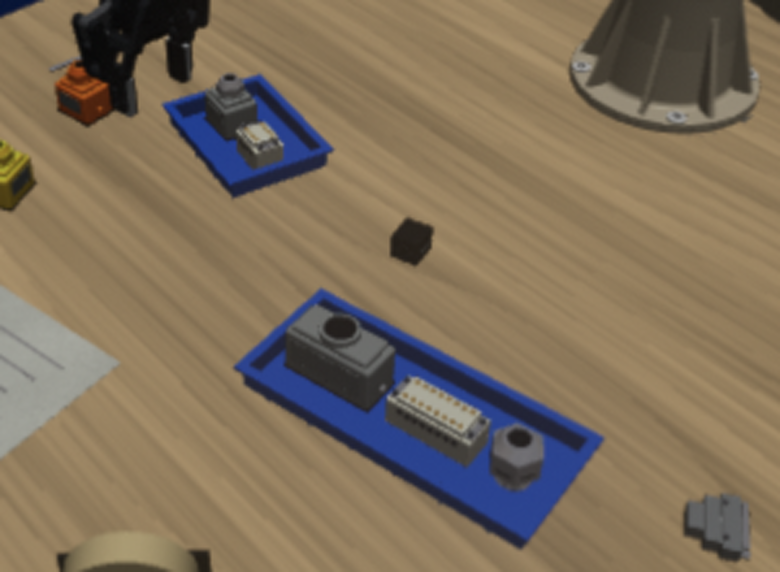

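Both pictures show all five parts upright on the floors of their trays, clear of each other and the rims. The ferrite, shell, screwdriver and look-alikes have not moved, and the arm is clear.

```bash
python3 -m inch '[0,0,0,0,0,0,0,0,0,0,0,0,0,0,0,0,0,0,0,0]' >/dev/null; python3 -c "
from workcell import env
print(env.hand_in())"
```

```text
the job is handed in; nothing more can be done
None
```

I made up both connector kits and handed the job in at about 38 s of the 131 s allowed. The last pictures showed all five parts upright on their tray floors and nothing else moved; the hand-in returned no verdict.

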